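Index the setting table four clicks and lock it

TASK

By fingertip, push the red post on the click-stop index table clockwise (seen from above) until the dial has advanced exactly four clicks and never past the fourth, pushing gently without squeezing the post. Then press the yellow lock plunger down to its stop. Leave the other things on the bench where they are.

Things in the scene. Friction and masses are not known exactly. Their poses are not given: they have to be found in the camera images.
- indexer: fixed green cast foot of a click-stop index table; origin at the centre of its underside on the bench; round, 132 mm across at the bottom, 36 mm high, with a block 44 mm wide and 36 mm high that reaches 120 mm out along the foot's own -y axis
- dial_center (a point): centre of the upper face of the aluminium dial (104 mm across, 10 mm thick; upper face 47 mm above the bench), which turns about the vertical axis here. A low brass collet, 28 mm across and 8 mm high, stands on the dial's centre
- post_top (a point): centre of the top of the red finger post: an upright round post 14 mm across and 30 mm tall (bench height 47 to 77 mm), fixed on the dial 42 mm from its axis; it travels with the dial. At the start it stands on the foot's own -x side
- dial (a joint): angle of the dial, rad: about 0 at the start, grows as the dial turns clockwise seen from above. It has 12 click stops a turn, one every 30 degrees (0.524 rad), marked by 12 black dots on the rim. It resists up to the half-way point between two stops (2 to 4 N at the post) and then snaps forward by itself into the next stop, away from the finger, and stays there
- plunger_top (a point): centre of the top of the yellow round lock plunger, 22 mm across, upright on the block 95 mm from the dial's axis along the foot's own -y; raised, its top is 48 mm above the bench and 12 mm above the block
- plunger (a joint): how far the lock plunger is pressed down, m: 0 raised, 0.008 fully down, where its top is still 4 mm above the block; it takes about 5 N to move and stays where it is left
- jar: small amber glass jar with black cap, 38 mm across, 58 mm tall; loose bystander; origin at the centre of its underside
- spool: copper-coloured wire spool, 54 mm across, 36 mm tall; loose bystander; origin at the centre of its underside
- ringbox: blue ring box, 52 x 52 x 42 mm; loose bystander; origin at the centre of its underside
- mug: white mug, 80 mm across, 90 mm tall; loose bystander; origin at the centre of its underside
- hammer: small hammer, 220 mm long, lying flat; loose bystander; origin half-way along, on the handle or shaft's underside
- driver: screwdriver with orange handle, 160 mm long, lying flat; loose bystander; origin half-way along, on the handle or shaft's underside
- tray: shallow green tray with four compartments, 130 x 100 x 25 mm; loose bystander; origin at the centre of its underside

How it is judged:
By the outcome, as a careful person would: the job done as asked, in the order asked, and still so for the second after the job is handed in, with the robot touching nothing.
It also fails if it takes over 54 s, if anything falls off the work surface, if the arm or the gripper's body presses on something with over 40 N, if the wrist force passes 120 N, or if a joint passes its speed limit or range.

ROBOT

A 7-joint arm with a two-finger parallel gripper is mounted at the origin on the work surface. World frame = base frame: x ahead of the robot, y to its left, z up, the work surface at z = 0. Lengths are in m, angles in rad, forces in N, time in s.
With the tool pointing down it reaches from about 0.4 to 0.85 m from the base axis. Payload 4.5 kg.
Tool frame: the origin (TCP) lies midway between the tips of the shut fingers; the grasp point (between the pads) lies 19 mm behind it; z points along the fingers, y is the direction in which the jaws open and shut (so a half turn about z gives the same grasp; the last joint's range is limited). The gripper opens to 88 mm and grips with 3 to 60 N. Pads are 18 mm wide; open, the fingers measure 123 mm over their backs; the gripper's body (75 mm by 187 mm) begins 45 mm behind the grasp point.
Start: joints at [1.175, 0.689, -0.195, 1.565, 0.157, 0.902, -0.215], TCP at [0.26, -0.568, 0.239] pointing down, gripper open.
Joint ranges: [-3.01, 3.01], [-0.46, 2.08], [-1.47, 1.51], [0.13, 2.56], [-1, 4.14], [0.04, 2.09], [-2.66, 2.66]. Speed limits (rad/s): [2.57, 2.57, 3.14, 3.14, 3.14, 3.14, 3.14].

INTERFACE

Orientations are given as a unit quaternion [x, y, z, w].
In Python, from plant import r gives the robot as it stands. The module is installed in compiled form; this text tells all that it offers.
- The arm moves only by the tool carry_out, never from a script. Its argument "commands" is a list of rows, each a list of 6 numbers: the shift along the tool's x, y, z in m, then the turn, a rotation vector about the tool's x, y, z in degrees. In form: [[dx, dy, dz, wx, wy, wz], ...]. A call has 1 to 12 rows; each row is the pose to reach, as a shift and turn from the pose commanded when the call began, along the tool's axes at that moment; what a row does not reach only later rows make up. A row lasts 1/10 s, in which the tool goes at most 50 mm and 8.59 degrees, less where a joint would pass 70% of its speed; a pose out of reach is approached as far as the arm can. A call with a gripper value outside its range is refused whole. "fingers" is the closure in counts, from 0 (fully open) to 255 (shut), set as the call begins (left out, the last holds). The fingers move at their own pace and stop on an object; "grip_force" is the grip in N (left out, the last holds). Time passes only in rows, so rows that repeat a pose let the fingers close. It gives the time, the measured TCP pose, the force and the opening at its end, in the units of the state.
- r.get_state(): the state, without advancing time (a new reading comes with each control period).
- r.snapshot(name): name is "side" or "top" or "wrist"; returns a dict with "img" (384x512x3 uint8, blue, green, red), "intrinsics" (3x3 intrinsics, pixels), "extrinsics" (4x4, takes a point from camera to world coordinates); the wrist camera has in their place "tool_from_camera" (4x4, takes a point from camera to tool coordinates, whose origin is the TCP and whose axes are the flange's). Camera axes: x right, y down, z forward; pixel columns grow to the right and rows downward; lengths in m; the calibration is good to about 2 mm. The wrist camera is an equidistant fisheye: a pixel r from the principal point sees the ray r / f radians off the axis. A picture is of the moment at which its call begins: read the wrist's pose just before it. There is no depth.
- r.finish_job(): hands the job in, once; it reports no verdict.
Trained networks look in a picture, given as the dict that the camera call returned (one of the last four; its "shot" number tells which), for a name from the list of things; names that differ only in an ending like _2 or _b are one class to them, and where a whole thing is asked for, a point or a joint stands for the part that bears it (a point fixed in the world has none). Each returns a list of dicts, best first, with "p" (0 to 1); they miss things now and then, are a little off and sometimes report something else, mostly with a low value. They report only what shows in the picture. A call takes as long as a camera call.
- r.spot_in(picture, label): "xyz" ([x, y, z] in m, in world coordinates, good to about 4 mm: the middle of the surface that is visible of it).
- r.spot_point(picture, label): "xyz" ([x, y, z] in m, in world coordinates, good to about 4 mm: a listed point, or the origin of a listed thing).
The state is a dict: "clock": time; "q": joint angles; "qd": joint speeds; "joint_torque": joint torques, N m; "tool_pos": TCP position; "eef_rot": TCP orientation; "contact_force": force on the tool from outside, world axes, zero at the start; "moment": the same for the moment, N m; "opening": opening from 0.0 (shut) to 1.0 (fully open).
Only numpy, scipy, OpenCV 4.12 (cv2) and the standard library are available. Lean on these libraries where they do the work, as an engineer would, in place of code of your own. Each camera call takes 0.05 s, during which the arm holds its last target.

## Working session

There is one attempt and no reset: what is moved stays moved. The work goes in short steps, Python scripts to look and compute and a tool call to move; the robot and the scene stay as the last step left them, time stands still between calls to the robot, and variables do not carry over. Pictures are saved under pics/ and viewed, and the job is handed in when it is done.

Besides the shell and the picture viewer there is one more tool, called after "Request:" as name(argument=value, ...), one argument or row to a line, values as JSON. carry_out: Moves the arm, as the interface text tells. Its arguments: {"type":"object","properties":{"commands":{"type":"array","items":{"type":"array","items":{"type":"number"}}},"fingers":{"type":"number"},"grip_force":{"type":"number"}},"required":["commands"]}

```bash
mkdir -p pics
cat > h.py <<'E'
from plant import r
import numpy as np, cv2
from scipy.spatial.transform import Rotation as R
def proj(s,p):
    T=np.linalg.inv(s["extrinsics"]); c=T[:3,:3]@np.array(p)+T[:3,3]; u=s["intrinsics"]@c; return u[:2]/u[2]
def onplane(s,uv,z):
    d=np.linalg.inv(s["intrinsics"])@np.array([uv[0],uv[1],1.]); E=s["extrinsics"]; d=E[:3,:3]@d; o=E[:3,3]; return o+d*(z-o[2])/d[2]
def st():
    s=r.get_state(); print("t",round(s["clock"],2),"pos",np.round(s["tool_pos"],4),"q",np.round(s["eef_rot"],4),"F",np.round(s["contact_force"],2),"open",round(s["opening"],3)); return s
E
python3 - <<'E'
from h import *
s=st()
print(R.from_quat(s["eef_rot"]).as_matrix().round(3))
for n in ("top","side"):
    p=r.snapshot(n); cv2.imwrite(f"pics/{n}0.png",p["img"])
    for l in ("indexer","dial_center","post_top","plunger_top","jar","spool","ringbox","mug","hammer","driver","tray"):
        o=r.spot_point(p,l)
        print(n,l,[(np.round(x["xyz"],4).tolist(),round(x["p"],2),proj(p,x["xyz"]).round(0).tolist()) for x in o[:2]])
st()
E
```

```text
t 0.0 pos [ 0.2601 -0.5676  0.2379] q [ 9.770e-01  2.133e-01 -3.000e-04 -9.000e-04] F [-0.59  0.05 -0.83] open 1.002
[[ 0.909  0.417 -0.001]
 [ 0.417 -0.909  0.002]
 [-0.    -0.002 -1.   ]]
top indexer [([0.5547, -0.0655, 0.0021], 0.75, [261.0, 202.0])]
top dial_center [([0.556, -0.0678, 0.0481], 0.69, [262.0, 199.0])]
top post_top [([0.5082, -0.0703, 0.0752], 0.82, [263.0, 212.0])]
top plunger_top [([0.5629, -0.1601, 0.0483], 0.58, [291.0, 197.0]), ([0.6884, -0.052, -0.0023], 0.5, [257.0, 163.0])]
top jar []
top spool [([0.5699, 0.0803, 0.0027], 0.72, [217.0, 197.0])]
top ringbox [([0.678, -0.1781, 0.0003], 0.65, [294.0, 166.0])]
top mug [([0.5934, 0.4432, -0.0035], 0.91, [107.0, 191.0])]
top hammer [([0.3784, -0.4169, 0.0007], 0.88, [370.0, 256.0]), ([0.4133, 0.4154, 0.0028], 0.49, [112.0, 245.0])]
top driver [([0.4183, 0.4125, 0.0011], 0.7, [113.0, 244.0]), ([0.3777, -0.4166, 0.0002], 0.44, [370.0, 256.0])]
top tray [([0.586, -0.4616, 0.0039], 0.84, [381.0, 192.0])]
side indexer [([0.5546, -0.0688, 0.0028], 0.79, [266.0, 210.0])]
side dial_center [([0.5544, -0.0666, 0.0484], 0.64, [266.0, 198.0])]
side post_top [([0.5143, -0.0703, 0.0783], 0.59, [280.0, 191.0])]
side plunger_top [([0.5597, -0.1637, 0.0452], 0.48, [277.0, 181.0])]
side jar [([0.6898, -0.0558, 0.0014], 0.7, [221.0, 202.0])]
side spool [([0.5708, 0.0801, 0.0033], 0.97, [237.0, 240.0])]
side ringbox [([0.675, -0.1804, -0.0043], 0.92, [244.0, 184.0])]
side mug [([0.5944, 0.4399, -0.0042], 0.55, [147.0, 345.0]), ([0.5702, 0.0784, 0.0014], 0.38, [238.0, 240.0])]
side hammer [([0.3828, -0.4179, 0.0015], 0.72, [356.0, 166.0])]
side driver [([0.4117, 0.4145, -0.0012], 0.82, [235.0, 367.0]), ([0.5817, -0.465, -0.0028], 0.75, [303.0, 150.0])]
side tray [([0.5843, -0.4684, -0.0021], 0.78, [303.0, 149.0])]
t 1.2 pos [ 0.2604 -0.5682  0.2387] q [ 0.977   0.2132 -0.      0.    ] F [-0.06  0.81  0.2 ] open 1.001
```

Run:
```python
import cv2
a=cv2.imread("pics/top0.png")[130:270,190:340]; b=cv2.imread("pics/side0.png")[140:260,200:330]
cv2.imwrite("pics/c0.png",cv2.resize(a,None,fx=4,fy=4,interpolation=2)); cv2.imwrite("pics/c1.png",cv2.resize(b,None,fx=5,fy=5,interpolation=2))
```

```text
(no output)
```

View pics/top0.png

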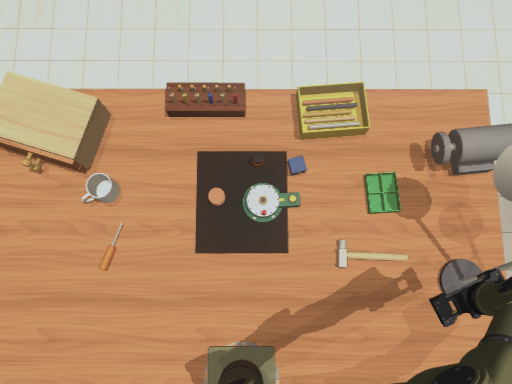

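```bash
true
```

```text
(no output)
```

View pics/side0.png

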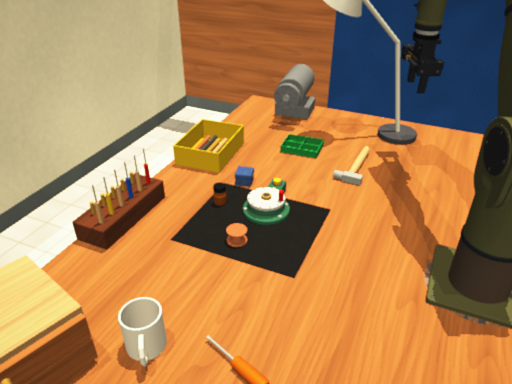

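The top view shows the dial at (263,201), the post at (263,212) and the plunger at (293,199). The jar (257,161), ring box (297,165) and spool (217,197) are all below the pushing height. I'll shut the fingers and move to a point behind the post.

Request:
carry_out(
  commands=[
    [0.036, -0.027, 0, 0, 0, -6],
    [0.072, -0.054, 0, 0, 0, -12],
    [0.108, -0.081, 0, 0, 0, -18],
    [0.144, -0.108, 0, 0, 0, -24],
    [0.18, -0.135, 0, 0, 0, -30],
    [0.216, -0.162, 0, 0, 0, -36],
    [0.252, -0.189, 0, 0, 0, -42],
    [0.288, -0.216, 0, 0, 0, -48],
    [0.324, -0.243, 0, 0, 0, -54],
    [0.36, -0.27, 0, 0, 0, -60],
    [0.396, -0.297, 0, 0, 0, -66],
    [0.4275, -0.321, 0, 0, 0, -69],
  ],
  fingers=255,
  grip_force=10,
)

```text
clock: 2.4
tool_pos: [0.5164, -0.096, 0.239]
eef_rot: [0.683, 0.731, 0.0, 0.0]
contact_force: [0.4, -0.9, -0.2]
opening: 0.004
```

Run:
```python
from h import *
s=st(); print(s["q"]); print(R.from_quat(s["eef_rot"]).as_matrix().round(3))
Rm=R.from_quat(s["eef_rot"]).as_matrix()
p=r.snapshot("wrist"); cv2.imwrite("pics/w1.png",p["img"]); print(p["intrinsics"],p["tool_from_camera"])
for l in ("dial_center","post_top","plunger_top","indexer"):
    o=r.spot_point(p,l); print(l,[(np.round(x["xyz"],4).tolist(),round(x["p"],2)) for x in o[:2]])
```

```text
t 2.4 pos [ 0.5164 -0.096   0.239 ] q [6.828e-01 7.306e-01 5.000e-04 2.000e-04] F [ 0.4  -0.92 -0.22] open 0.004
[ 0.40752184  0.59147686 -0.50110985  1.8560187   0.38597286  0.79030816
 -0.22993321]
[[-0.067  0.998  0.001]
 [ 0.998  0.067  0.   ]
 [ 0.     0.001 -1.   ]]
[[297.31863964   0.         253.71066787]
 [  0.         297.31863964 189.17340837]
 [  0.           0.           1.        ]] [[ 9.87085412e-04 -9.50933110e-01 -3.09394968e-01  8.21698203e-02]
 [ 9.99998878e-01  5.90147193e-04  1.37653758e-03 -1.95382650e-05]
 [-1.12640659e-03 -3.09395979e-01  9.50932626e-01 -1.47265977e-01]
 [ 0.00000000e+00  0.00000000e+00  0.00000000e+00  1.00000000e+00]]
dial_center [([0.5531, -0.0705, 0.0462], 0.58), ([0.5129, -0.073, 0.0752], 0.51)]
post_top [([0.5142, -0.0714, 0.0736], 0.67)]
plunger_top [([0.561, -0.1628, 0.0532], 0.52)]
indexer [([0.5496, -0.0678, -0.0011], 0.85)]
```

View pics/c0.png

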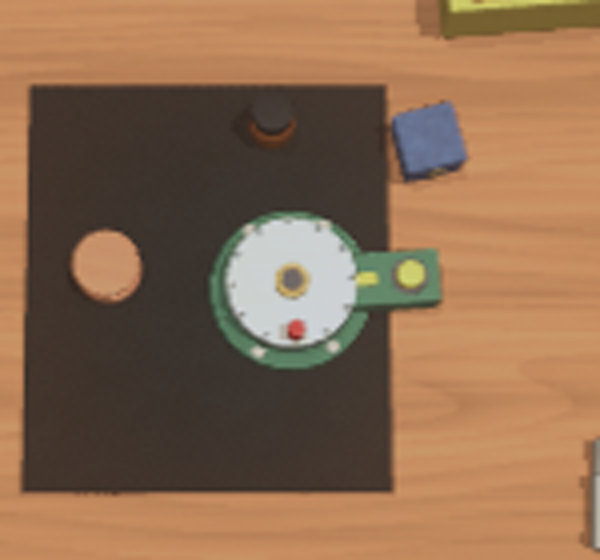

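View pics/w1.png

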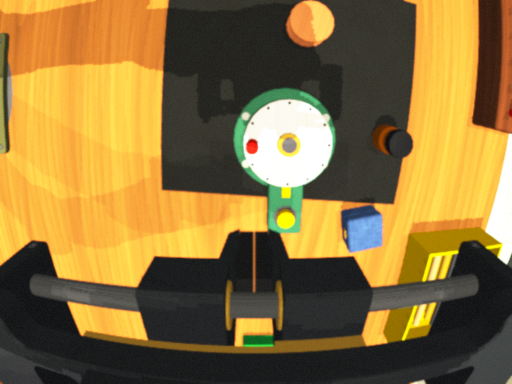

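In the wrist view, the collet is at (288,145), the post top at (252,147), the plunger at (286,218), and the shut fingertips are at the bottom centre. I'll refine the positions by colour segmentation.

```bash
cat >> h.py <<'E'
def wray(s,p,uv,z):
    K=p["intrinsics"];d=np.array([uv[0]-K[0,2],uv[1]-K[1,2]]);rr=np.linalg.norm(d);th=rr/K[0,0]
    c=np.array([*(d/rr*np.sin(th)),np.cos(th)]);T=p["tool_from_camera"];Rm=R.from_quat(s["eef_rot"]).as_matrix()
    o=Rm@T[:3,3]+s["tool_pos"];v=Rm@T[:3,:3]@c; return o+v*(z-o[2])/v[2]
def cent(m,win):
    x0,x1,y0,y1=win; mm=np.zeros_like(m);mm[y0:y1,x0:x1]=m[y0:y1,x0:x1]
    n,l,stt,c=cv2.connectedComponentsWithStats(mm); 
    if n<2: return None
    k=1+np.argmax(stt[1:,4]); return c[k],stt[k]
E
python3 - <<'E'
from h import *
s=st(); p=r.snapshot("wrist"); img=p["img"]; hsv=cv2.cvtColor(img,cv2.COLOR_BGR2HSV)
red=(((hsv[...,0]<6)|(hsv[...,0]>174))&(hsv[...,1]>150)&(hsv[...,2]>80)).astype(np.uint8)
yel=((hsv[...,0]>22)&(hsv[...,0]<34)&(hsv[...,1]>150)&(hsv[...,2]>120)).astype(np.uint8)
wh=((hsv[...,1]<40)&(hsv[...,2]>180)).astype(np.uint8)
a=cent(red,(235,270,130,165)); b=cent(yel,(270,300,205,232)); 
n,l,stt,c=cv2.connectedComponentsWithStats(wh); k=[i for i in range(1,n) if l[120,290]==i]; 
cn,_=cv2.findContours((l==l[120,290]).astype(np.uint8),0,2); hull=cv2.convexHull(max(cn,key=len)); e=cv2.fitEllipse(hull)
print(a,b,e)
P=wray(s,p,a[0],.072);Y=wray(s,p,b[0],.046);C=wray(s,p,e[0],.047)
print("post",P,"plunger",Y,"center",C, np.hypot(*(P-C)[:2]),np.hypot(*(Y-C)[:2]),np.degrees(np.arctan2(*(Y-C)[:2])))
E
```

```text
t 2.65 pos [ 0.5149 -0.099   0.2386] q [ 6.847e-01  7.289e-01 -6.000e-04  1.000e-04] F [ 0.13 -0.5   0.93] open 0.007
(array([253.30645161, 143.48387097]), array([248, 137,  11,  14, 124], dtype=int32)) (array([287.39688716, 216.50194553]), array([279, 208,  18,  18, 257], dtype=int32)) ((289.1036376953125, 140.16073608398438), (86.60525512695312, 94.12199401855469), 63.546875)
post [ 0.51276714 -0.06800453  0.072     ] plunger [ 0.5612381  -0.16068595  0.046     ] center [ 0.55390753 -0.06532252  0.047     ] 0.041227719733864764 0.09564475925186328 175.6043274253202
```

Request:
carry_out(
  commands=[
    [0, 0, 0.035, 0, 0, 0],
    [0, 0, 0.07, 0, 0, 0],
    [0, 0, 0.105, 0, 0, 0],
    [0, 0, 0.14, 0, 0, 0],
    [0, 0, 0.165, 0, 0, 0],
    [0, 0, 0.178, 0, 0, 0],
    [0, 0, 0.178, 0, 0, 0],
  ],
)

```text
clock: 3.4
tool_pos: [0.5135, -0.1, 0.0591]
eef_rot: [0.685, 0.728, -0.002, -0.001]
contact_force: [-0.3, -0.3, 0.7]
opening: 0.004
```

Run:
```python
from h import *
s=st(); p=r.snapshot("wrist"); cv2.imwrite("pics/w2.png",p["img"])
```

```text
t 3.4 pos [ 0.5135 -0.1     0.0591] q [ 0.6853  0.7283 -0.0018 -0.0011] F [-0.33 -0.34  0.66] open 0.004
```

View pics/w2.png

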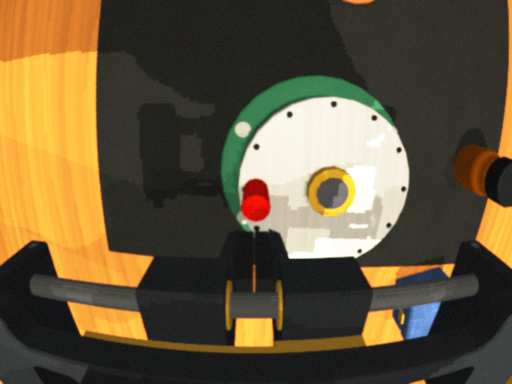

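Request:
carry_out(
  commands=[
    [0.005, 0, 0, 0, 0, 0],
    [0.01, 0, 0, 0, 0, 0],
    [0.014, 0, 0, 0, 0, 0],
    [0.0158, -0.0006, 0, 0, 0, 2.5],
    [0.0177, -0.0012, 0, 0, 0, 5],
    [0.0196, -0.0017, 0, 0, 0, 7.5],
    [0.0215, -0.0021, 0, 0, 0, 10],
    [0.0235, -0.0024, 0, 0, 0, 12.5],
  ],
)

```text
clock: 4.25
tool_pos: [0.5118, -0.0749, 0.0612]
eef_rot: [0.761, 0.649, 0.0, 0.001]
contact_force: [1.0, -0.7, 1.0]
opening: 0.005
```

Run:
```python
from h import *
s=st(); p=r.snapshot("wrist"); cv2.imwrite("pics/w3.png",p["img"])
```

```text
t 4.25 pos [ 0.5118 -0.0749  0.0612] q [7.606e-01 6.492e-01 4.000e-04 5.000e-04] F [ 0.96 -0.66  1.05] open 0.005
```

View pics/w3.png

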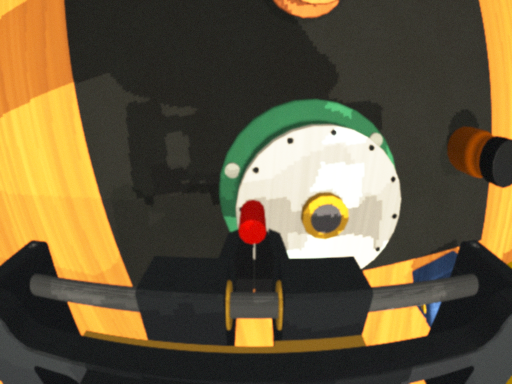

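```bash
cat >> h.py <<'E'
def ang(name,post=None):
    s=st(); p=r.snapshot("wrist"); cv2.imwrite(f"pics/{name}.png",p["img"]); return s,p
def dial(s,p,post,col):
    P=wray(s,p,post,.077);C=wray(s,p,col,.055);v=(P-C)[:2];a=np.degrees(np.arctan2(v[1],v[0]))%360
    print("post",P.round(4),"cen",C.round(4),"r",np.hypot(*v).round(4),"dial deg",round(184-a,1))
E
python3 - <<'E'
from h import *
s=st(); p=r.snapshot("wrist")
dial(s,p,(253,231),(325,215))
E
```

```text
t 4.3 pos [ 0.5116 -0.0738  0.061 ] q [ 7.608e-01  6.490e-01  5.000e-04 -1.000e-04] F [0.42 0.52 0.48] open 0.007
post [ 0.5139 -0.0561  0.077 ] cen [ 0.5543 -0.0636  0.055 ] r 0.0411 dial deg 14.6
```

Request:
carry_out(
  commands=[
    [0.0015, -0.0005, 0, 0, 0, 2],
    [0.003, -0.0009, 0, 0, 0, 4],
    [0.0044, -0.0013, 0, 0, 0, 6],
    [0.0056, -0.0017, 0, 0, 0, 7.5],
    [0.0056, -0.0017, 0, 0, 0, 7.5],
    [0.0056, -0.0017, 0, 0, 0, 7.5],
  ],
)

```text
clock: 4.95
tool_pos: [0.5106, -0.0691, 0.0607]
eef_rot: [0.801, 0.599, -0.0, 0.0]
contact_force: [-0.5, 0.4, -0.5]
opening: 0.005
```

Run:
```python
from h import *
ang("w4")
```

```text
t 4.95 pos [ 0.5106 -0.0691  0.0607] q [ 8.005e-01  5.993e-01 -1.000e-04  0.000e+00] F [-0.52  0.41 -0.46] open 0.005
```

View pics/w4.png

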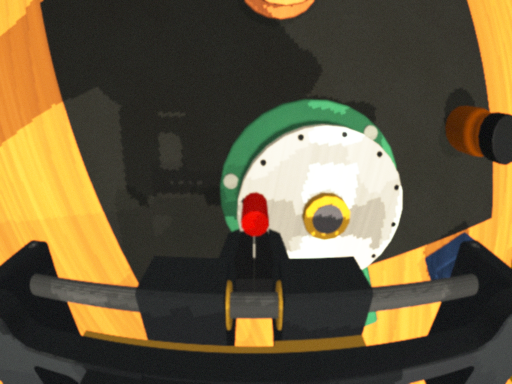

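Run:
```python
from h import *
s=st(); p=r.snapshot("wrist")
dial(s,p,(255.5,222),(326,215))
```

```text
t 5.0 pos [ 0.5106 -0.0692  0.0607] q [ 8.006e-01  5.993e-01 -0.000e+00  1.000e-04] F [0.09 0.77 0.61] open 0.006
post [ 0.5175 -0.0474  0.077 ] cen [ 0.5546 -0.0645  0.055 ] r 0.0408 dial deg 28.8
```

Request:
carry_out(
  commands=[
    [0.0037, -0.0012, 0, 0, 0, 5],
    [0.0075, -0.0021, 0, 0, 0, 10],
    [0.0095, -0.0025, 0, 0, 0, 12.5],
    [0.0114, -0.0027, 0, 0, 0, 15],
    [0.0134, -0.0029, 0, 0, 0, 17.5],
    [0.0153, -0.0029, 0, 0, 0, 20],
    [0.0173, -0.0029, 0, 0, 0, 22.5],
    [0.0193, -0.0028, 0, 0, 0, 25],
    [0.0212, -0.0027, 0, 0, 0, 27.5],
    [0.0231, -0.0024, 0, 0, 0, 30],
    [0.0231, -0.0024, 0, 0, 0, 30],
    [0.0231, -0.0024, 0, 0, 0, 30],
  ],
)

```text
clock: 6.25
tool_pos: [0.5148, -0.0461, 0.0607]
eef_rot: [0.928, 0.372, -0.0, 0.0]
contact_force: [0.4, 0.2, -0.6]
opening: 0.011
```

Run:
```python
from h import *
ang("w5")
```

```text
t 6.25 pos [ 0.5148 -0.0461  0.0607] q [ 0.9283  0.3718 -0.      0.    ] F [ 0.44  0.17 -0.57] open 0.011
```

View pics/w5.png

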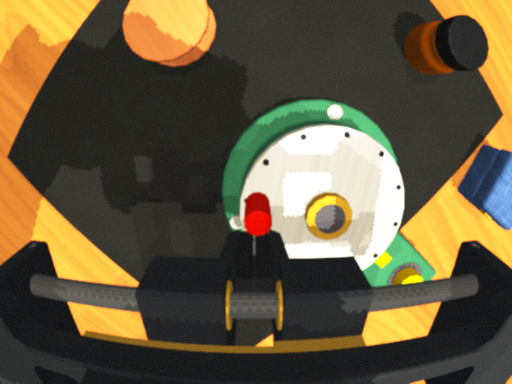

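Request:
carry_out(
  commands=[
    [0.0037, -0.0012, 0, 0, 0, 5],
    [0.0075, -0.0021, 0, 0, 0, 10],
    [0.0095, -0.0025, 0, 0, 0, 12.5],
    [0.0114, -0.0027, 0, 0, 0, 15],
    [0.0134, -0.0029, 0, 0, 0, 17.5],
    [0.0153, -0.0029, 0, 0, 0, 20],
    [0.0173, -0.0029, 0, 0, 0, 22.5],
    [0.0193, -0.0028, 0, 0, 0, 25],
    [0.0212, -0.0027, 0, 0, 0, 27.5],
    [0.0231, -0.0024, 0, 0, 0, 30],
    [0.0231, -0.0024, 0, 0, 0, 30],
    [0.0231, -0.0024, 0, 0, 0, 30],
  ],
)

```text
clock: 7.5
tool_pos: [0.5301, -0.0284, 0.0607]
eef_rot: [0.993, 0.119, 0.0, -0.0]
contact_force: [-0.3, 0.1, -0.5]
opening: 0.008
```

Run:
```python
from h import *
s,p=ang("w6"); print(s["q"].round(2) if hasattr(s["q"],"round") else s["q"])
dial(s,p,(257,221),(328,215))
```

```text
t 7.5 pos [ 0.5301 -0.0284  0.0607] q [ 9.929e-01  1.189e-01  2.000e-04 -0.000e+00] F [-0.27  0.13 -0.52] open 0.008
[-0.04  0.86  0.01  1.98 -0.04  0.3  -1.33]
post [ 0.5516 -0.0232  0.077 ] cen [ 0.555  -0.0644  0.055 ] r 0.0413 dial deg 89.3
```

View pics/w6.png

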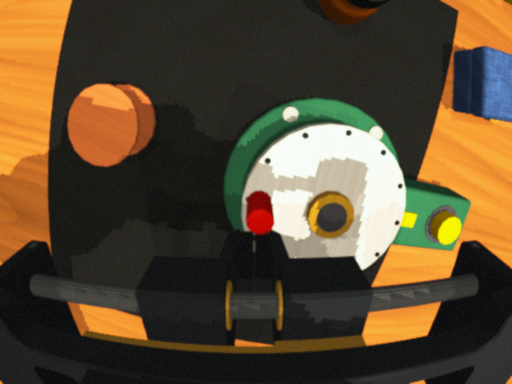

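Three clicks are done: the dial reads about 89°, with the post at (260,220). Now the fourth.

Request:
carry_out(
  commands=[
    [0.0037, -0.0012, 0, 0, 0, 5],
    [0.0075, -0.0021, 0, 0, 0, 10],
    [0.0095, -0.0025, 0, 0, 0, 12.5],
    [0.0114, -0.0027, 0, 0, 0, 15],
    [0.0134, -0.0029, 0, 0, 0, 17.5],
    [0.0153, -0.0029, 0, 0, 0, 20],
    [0.0173, -0.0029, 0, 0, 0, 22.5],
    [0.0193, -0.0028, 0, 0, 0, 25],
    [0.0212, -0.0027, 0, 0, 0, 27.5],
    [0.0225, -0.0024, 0, 0, 0, 29],
    [0.0225, -0.0024, 0, 0, 0, 29],
    [0.0225, -0.0024, 0, 0, 0, 29],
  ],
)

```text
clock: 8.75
tool_pos: [0.5516, -0.0209, 0.0607]
eef_rot: [0.991, -0.134, 0.0, -0.0]
contact_force: [-0.1, 0.2, -0.8]
opening: 0.004
```

Run:
```python
from h import *
s,p=ang("w7"); print(s["q"])
dial(s,p,(260,220),(330,214))
```

```text
t 8.75 pos [ 0.5516 -0.0209  0.0607] q [ 9.910e-01 -1.335e-01  3.000e-04 -0.000e+00] F [-0.12  0.15 -0.82] open 0.004
[-0.11596295  0.87666443  0.11972337  1.92232342 -0.2656059   0.35699744
 -1.62829585]
post [ 0.5722 -0.0281  0.077 ] cen [ 0.5554 -0.0654  0.055 ] r 0.041 dial deg 118.3
```

View pics/w7.png

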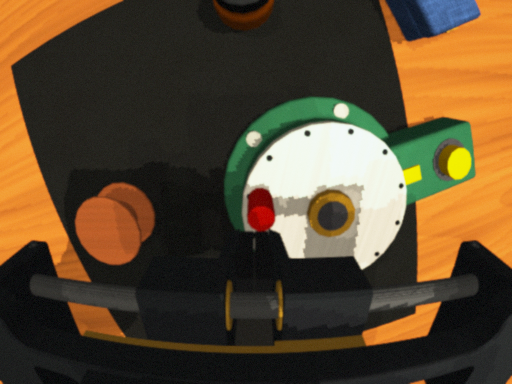

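Four clicks are confirmed, with the dial at about 118° by picture. Next I back off, lift and move over the plunger.

Request:
carry_out(
  commands=[
    [-0.008, -0.002, 0, 0, 0, 0],
    [-0.015, -0.003, 0, 0, 0, 0],
    [-0.015, -0.003, -0.025, 0, 0, 0],
    [-0.015, -0.003, -0.05, 0, 0, 0],
    [0, 0.02, -0.06, 0, 0, 0],
    [0.015, 0.05, -0.06, 0, 0, 0],
    [0.03, 0.085, -0.06, 0, 0, 0],
    [0.0464, 0.115, -0.06, 0, 0, 0],
    [0.0464, 0.1325, -0.06, 0, 0, 0],
    [0.0464, 0.1325, -0.06, 0, 0, 0],
    [0.0464, 0.1325, -0.06, 0, 0, 0],
  ],
)

```text
clock: 9.9
tool_pos: [0.5602, -0.1597, 0.1205]
eef_rot: [0.991, -0.134, -0.001, -0.001]
contact_force: [-0.1, 0.8, 0.4]
opening: 0.008
```

Run:
```python
from h import *
s,p=ang("w8")
for l in ("plunger_top","post_top"):
    o=r.spot_point(p,l); print(l,[(np.round(x["xyz"],4).tolist(),round(x["p"],2)) for x in o[:2]])
st()
q=r.snapshot("side"); cv2.imwrite("pics/s8.png",cv2.resize(q["img"][120:260,180:330],None,fx=4,fy=4,interpolation=2))
```

```text
t 9.9 pos [ 0.5602 -0.1597  0.1205] q [ 9.910e-01 -1.336e-01 -6.000e-04 -6.000e-04] F [-0.11  0.83  0.38] open 0.008
plunger_top [([0.5599, -0.1628, 0.0519], 0.61)]
post_top [([0.5733, -0.0312, 0.0776], 0.85)]
t 10.05 pos [ 0.5609 -0.1586  0.1206] q [ 9.912e-01 -1.323e-01 -3.000e-04 -7.000e-04] F [-0.04 -0.04 -0.28] open 0.006
```

View pics/w8.png

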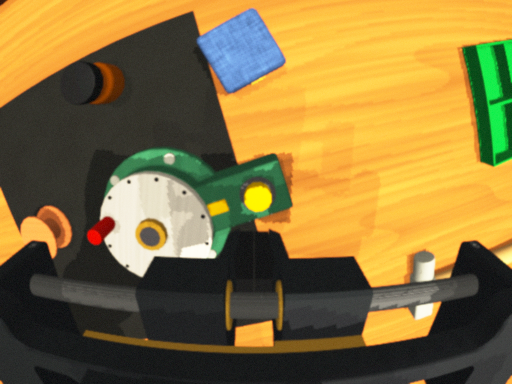

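View pics/s8.png

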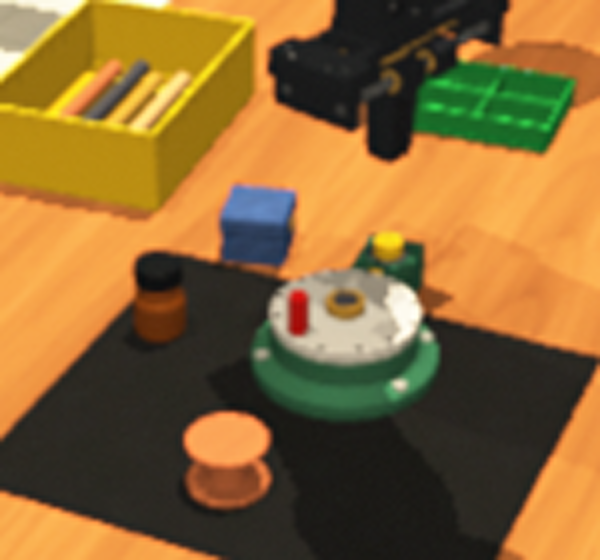

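The plunger top shows at (258,197) in the wrist view, and the fingertips are above it in the side view. I'll check the alignment by ray.

Run:
```python
from h import *
s=st(); p=r.snapshot("wrist")
hsv=cv2.cvtColor(p["img"],cv2.COLOR_BGR2HSV)
yel=((hsv[...,0]>24)&(hsv[...,0]<34)&(hsv[...,1]>150)&(hsv[...,2]>180)).astype(np.uint8)
b=cent(yel,(235,280,175,225)); print(b, wray(s,p,b[0],.048))
```

```text
t 10.1 pos [ 0.561  -0.1589  0.1206] q [ 9.912e-01 -1.324e-01 -2.000e-04 -6.000e-04] F [-0.03 -0.27  0.26] open 0.005
(array([258.82940109, 199.34482759]), array([246, 187,  27,  26, 551], dtype=int32)) [ 0.5605265  -0.16117076  0.048     ]
```

Request:
carry_out(
  commands=[
    [0, 0.002, 0.03, 0, 0, 0],
    [0, 0.002, 0.055, 0, 0, 0],
    [0, 0.002, 0.068, 0, 0, 0],
    [0, 0.002, 0.07, 0, 0, 0],
    [0, 0.002, 0.072, 0, 0, 0],
    [0, 0.002, 0.074, 0, 0, 0],
    [0, 0.002, 0.076, 0, 0, 0],
    [0, 0.002, 0.078, 0, 0, 0],
    [0, 0.002, 0.078, 0, 0, 0],
  ],
)

```text
clock: 11.05
tool_pos: [0.561, -0.163, 0.0437]
eef_rot: [0.991, -0.134, 0.001, 0.0]
contact_force: [-0.3, 0.9, 4.3]
opening: 0.002
```

Run:
```python
from h import *
st()
```

```text
t 11.05 pos [ 0.561  -0.163   0.0437] q [ 9.910e-01 -1.337e-01  9.000e-04  0.000e+00] F [-0.26  0.91  4.29] open 0.002
```

Request:
carry_out(
  commands=[
    [0, 0, 0.001, 0, 0, 0],
    [0, 0, 0.002, 0, 0, 0],
    [0, 0, 0.003, 0, 0, 0],
    [0, 0, 0.003, 0, 0, 0],
  ],
)

```text
clock: 11.45
tool_pos: [0.561, -0.163, 0.0405]
eef_rot: [0.991, -0.134, 0.001, 0.0]
contact_force: [-0.5, 0.1, 5.7]
opening: 0.007
```

Request:
carry_out(
  commands=[
    [0, 0, 0.0005, 0, 0, 0],
    [0, 0, 0.001, 0, 0, 0],
    [0, 0, 0.0015, 0, 0, 0],
    [0, 0, 0.0015, 0, 0, 0],
  ],
)

```text
clock: 11.85
tool_pos: [0.561, -0.163, 0.0404]
eef_rot: [0.991, -0.134, 0.001, -0.0]
contact_force: [-3.8, 1.5, 16.7]
opening: 0.004
```

The force rose to 17 N and z stopped changing, so the plunger is at its stop. I'll retreat straight up.

Request:
carry_out(
  commands=[
    [0, 0, -0.005, 0, 0, 0],
    [0, 0, -0.03, 0, 0, 0],
    [0, 0, -0.07, 0, 0, 0],
    [0, 0, -0.11, 0, 0, 0],
    [-0.04, 0, -0.15, 0, 0, 0],
    [-0.08, 0, -0.19, 0, 0, 0],
    [-0.1, 0, -0.2, 0, 0, 0],
    [-0.1, 0, -0.2, 0, 0, 0],
    [-0.1, 0, -0.2, 0, 0, 0],
  ],
)

```text
clock: 12.75
tool_pos: [0.4644, -0.1365, 0.2388]
eef_rot: [0.991, -0.134, 0.001, 0.0]
contact_force: [0.4, -0.3, -0.4]
opening: 0.006
```

Run:
```python
from h import *
s=st(); p=r.snapshot("wrist")
for l in ("plunger_top","post_top","dial_center"):
    o=r.spot_point(p,l); print(l,[(np.round(x["xyz"],4).tolist(),round(x["p"],2)) for x in o[:2]])
q=r.snapshot("side"); 
for l in ("jar","spool","ringbox"):
    o=r.spot_point(q,l); print(l,[(np.round(x["xyz"],4).tolist(),round(x["p"],2)) for x in o[:1]])
a=cv2.resize(q["img"][160:260,190:330],None,fx=3.5,fy=3.5,interpolation=2)
cv2.imwrite("pics/s9.png",a); cv2.imwrite("pics/w9.png",p["img"])
```

```text
t 12.75 pos [ 0.4644 -0.1365  0.2388] q [ 9.910e-01 -1.337e-01  1.000e-03  1.000e-04] F [ 0.39 -0.31 -0.4 ] open 0.006
plunger_top [([0.561, -0.1618, 0.0415], 0.82)]
post_top [([0.5726, -0.0305, 0.0771], 0.92)]
dial_center [([0.5535, -0.0672, 0.0481], 0.95), ([0.5739, -0.0314, 0.0758], 0.53)]
jar [([0.6901, -0.0512, 0.0003], 0.74)]
spool [([0.5687, 0.0787, 0.0019], 0.89)]
ringbox [([0.6751, -0.1805, -0.0035], 0.65)]
```

View pics/s9.png

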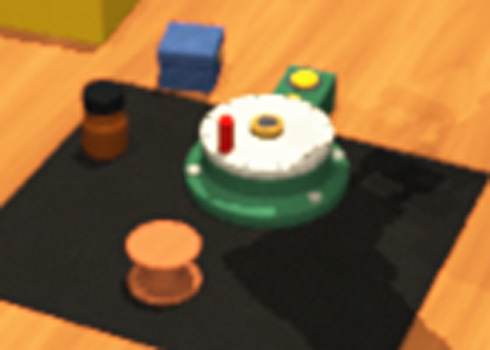

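View pics/w9.png

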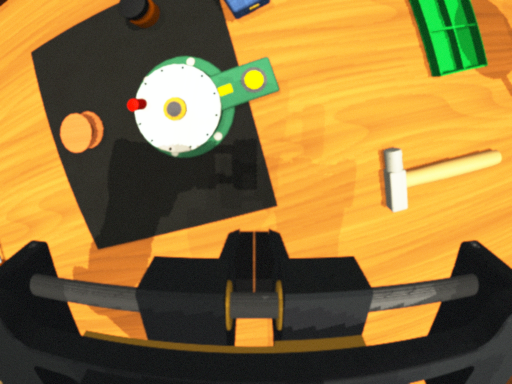

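The plunger looks low on its block, at about (305,78) in the side crop. The post is 120° round from its start, at (136,105) in the wrist view. The jar, spool and ring box haven't moved. Handing in.

Run:
```python
from h import *
print(r.finish_job())
```

```text
the job is handed in; nothing more can be done
None
```

I pushed the red post clockwise four clicks with the shut fingertips, then pressed the yellow plunger down to its stop. The job is handed in at about 13 s of the 54 s allowed.

- **Dial:** I worked one click at a time and checked the wrist camera after each. The post snapped ahead of the finger every time. The last pictures put the dial at about 118–121°, against 120° for four clicks. The post was never between the fingers, and the end-of-move readings while pushing stayed near 1 N.
- **Plunger:** It began to move at about 5 N. At a tip height of 40 mm it stopped moving and the force rose to about 17 N, so it is at its stop. The network later put its top at 41.5 mm, which agrees within its error of about 4 mm.
- **Other things on the bench:** The jar, spool and ring box read within about 5 mm of their first positions, roughly the network's error. I did not re-measure the mug, hammer, driver and tray, but the arm did not go near them at low height.
- **Hand-in:** The arm was clear of everything, 0.24 m above the bench. No check failed.

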